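# Move the battery pack from charger to mixer

### The job

Move the battery pack from the charger to the mixer: press down the charger's catch so that the pack pops out, set it on the mixer's battery rail in front of the mixer's catch, and slide it along the rail until it is fully home and the catch has clicked shut over it. Let go, and leave the mug, notepad and microphone where they are.

Things in the scene. Friction and masses are not known exactly. Their poses are not given: they have to be found in the camera images.
- charger: Desk charger, fixed: black rail, black box 75 x 110 x 42 mm beyond its far end. The pack starts home in it. Stands beside the mixer; which is left varies. Origin: on the desk under the middle of a pack that is home. +x runs along the rail inwards, away from the mouth and the robot (yaw up to 15 degrees either way), z up. End wall at x = 61 to 71 mm; its rail measures as the mixer's.
- mixer: Audio mixer, fixed: grey rail, starts empty; dark console 135 x 170 x 40 mm beyond its far end (screen, pads, knobs). Origin and axes as the charger's. Rail bed: flat, 122 mm wide, its top 15 mm above the desk, x = -165 to +70 mm, open above and at the mouth (-x) end. Side guides 80 mm apart, 16 mm high, x = -30 to +60 mm, flaring out to the mouth.
- mixer_mouth (a point): Middle of the mouth of the mixer's guides, on the bed top (mixer x = -80, z = 15 mm). The flares here are 112 mm apart and 12 mm high, and narrow to 80 mm at x = -30 mm. A pack set down with its origin near x = -85 mm lies on the bed with its front in the flare.
- mixer_lips (a point): Start of the lips that overhang the pack's foot on both sides, mixer x = 20 to 55 mm (this point: x = 20, z = 31 mm). A pack cannot be dropped in there; it must slide in. The charger's rail has the same lips: its pack lifts off only once its origin is at x = -35 mm or further out.
- mixer_home (a point): Where the pack's origin comes when home (mixer x = 0, z = 15 mm). A sprung ejector plate meets an entering pack at pack x = -40 mm and pushes back with 4 N, rising to 6 N at home. With the catch to lift, pushing in peaks at 10 to 18 N. The tooth drops when the pack is 0 to 2 mm past home; hard stop 4 mm past. Let go, it settles 1 to 2 mm back on the tooth.
- charger_home (a point): Where the pack's origin starts (charger x = 0, z = 15 mm). When the catch is released, the ejector pushes the pack out towards the mouth by 40 to 60 mm (to x = -50 mm or so), where it stops by itself on the rail, clear of the lips. Press the catch slowly and hold it until the pack is out.
- pack: Loose battery pack, about 0.25 kg: a foot 100 x 76 x 8 mm, on it a grey block 100 x 60 mm with flat top 45 mm above the underside. Across the top of its leading (+x) end a ridge, x = 30 to 50 mm, 53 mm high, that the catch tooth drops behind; a black grip rib (point pack_rib). Origin: centre of the underside; x along its length, leading end +x, z up. On both rails +x points inwards.
- pack_rib (a point): Grip point in the pack's grip rib: the rib is 42 mm long (x = -50 to -8 mm), 20 mm wide (y), 36 mm high, its top 81 mm above the underside and its foot on the flat top at 45 mm; this point is at pack x = -29, y = 0, z = 66 mm. The pack can be lifted by it, gripped across its 20 mm width with the finger tips just over the flat top.
- charger_pad (a point): Point on the top of the charger catch's thumb pad, where to press: charger x = 108, y = 0, z = 78 mm, 38 mm beyond the catch's pivot. The pad measures 48 mm (x) by 40 mm (y) and overhangs the black box with 14 mm or more to spare below.
- charger_catch (a joint): Charger's catch: angle in rad, 0 = down over the pack (rest), grows as the thumb pad is pressed down. The tooth lets go at 0.16 to 0.22 (pad 7 to 9 mm down, 5 to 10 N); end stop at 0.34 (13 mm down). Springs back when let go.
- mixer_catch (a joint): Mixer's catch, made the same: angle in rad, 0 = down (rest). It rises to about 0.13 by itself as the pack's ridge passes under the tooth, and drops back to about 0 when it has clicked.
- mug: White mug, 80 mm across, 90 mm high; origin under its centre. Bystander.
- notepad: Spiral notepad with red cover, 75 x 105 x 14 mm, lying flat; origin under its centre. Bystander.
- microphone: Microphone 150 mm long, 56 mm thick, lying level on a small foot; origin under the foot. Bystander.
Mind the look-alikes: they are no part of the job. What is shaped like the pack but turquoise or yellow is not meant.

How it is judged:
By the outcome, as a careful person would: the job done as asked, in the order asked, and still so for the second after the job is handed in, with the robot touching nothing.
It also fails if it takes over 64 s, if anything falls off the work surface, if the arm or the gripper's body presses on something with over 40 N, if the wrist force passes 120 N, or if a joint passes its speed limit or range.

### The arm

A 6-joint arm with a two-finger parallel gripper is mounted at the origin on the work surface. World frame = base frame: x ahead of the robot, y to its left, z up, the work surface at z = 0. Lengths are in m, angles in degrees, forces in N, time in s.
With the tool pointing down it reaches from about 0.3 to 0.75 m from the base axis. Payload 8.5 kg.
Tool frame: the origin (TCP) lies on the mounting face of the last link; the fingertips stand tip_extent ahead of it and the grasp point (between the pads) lies 155 mm ahead of it (tip_extent is the distance from the TCP to the fingertips, in m); z points along the fingers, y is the line along which they close (so a half turn about z gives the same grasp; the last joint's range is limited). The gripper opens to 85 mm and grips with 20 to 120 N. Pads are 22 mm wide; open, the fingers measure 114 mm over their backs; the gripper's body (76 mm by 85 mm) begins 54 mm behind the grasp point. The pads swing forward as they close: fully open they stand 13 mm farther back than shut.
Start: joints at [59.857, 21.807, 74.336, -0, 83.858, -12.336], TCP at [0.168, 0.524, 0.405] pointing down, gripper open.
Joint ranges: [-178.18, 178.18], [-50.72, 133.34], [12.68, 142.11], [-81.47, 261.47], [9.98, 163.14], [-165.26, 165.26]. Speed limits (degrees/s): [136.94, 136.94, 180, 180, 180, 180].

### API

Orientations are given as a 3x3 rotation matrix whose columns are the frame's x, y, z axes.
In Python, from rig import observe, get_image, camera_params, close_job, tip_extent gives the robot as it stands.
- The arm moves only by the shell command python3 -m creep 'ROWS' [FORCE]. ROWS is JSON, a list of rows, each an object with "jaw": the gripper's target within -1 to 1 (shut at 1, half-way at 0, fully open at -1); "travel": the shift along the world's x, y, z in mm, a list of three; "roll": the turn about the world's z in rad. A call has 1 to 12 rows; each row is the pose to reach, as a shift and turn from the pose commanded when the call began; what a row does not reach only later rows make up. A row lasts 1/10 s, in which the tool goes at most 50 mm and 8.59 degrees, less where a joint would pass 70% of its speed; a pose out of reach is approached as far as the arm can. A call with a gripper value outside its range is refused whole. The fingers move at their own pace and stop on an object; FORCE is the grip in N (left out, the last holds). Time passes only in rows, so rows that repeat a pose let the fingers close. It gives the time, the measured TCP pose, the force, the opening and the grip force at its end, in the units of the state.
- observe(): the state, without advancing time (a new reading comes with each control period).
- get_image(name): name is "scene" or "top" or "wrist"; returns (picture, depth): 480x640x3 uint8, red, green, blue; 480x640 float32, m along the optical axis (not along the pixel's ray), 0 where there is no reading.
- camera_params(name): a dict with "mtx" (3x3 intrinsics, pixels), "extrinsics" (4x4, takes a point from camera to world coordinates). Camera axes: x right, y down, z forward; pixel columns grow to the right and rows downward; lengths in m; the calibration is good to about 2 mm. A picture is of the moment at which its call begins: read the wrist's pose just before it. camera_params takes no time and is no camera call; for the wrist camera it gives the pose at the moment of the call.
- close_job(): hands the job in; it is judged then, once.
The state is a dict: "time_s": time; "q": joint angles; "qvel": joint speeds; "joint_efforts": joint torques, N m; "position": TCP position; "tool_rot": TCP orientation; "ft_force": force on the tool from outside, world axes, zero at the start; "wrist_torque": the same for the moment, N m; "grip_width": finger opening in m; "gripper_force": force on a finger pad.
Only numpy, scipy, OpenCV 4.12 (cv2) and the standard library are available. Lean on these libraries where they do the work, as an engineer would, in place of code of your own. Each camera call takes 0.05 s, during which the arm holds its last target. There are 200 camera calls.

## Working session

There is one attempt and no reset: what is moved stays moved. The work goes in short steps, Python scripts to look and compute and a shell command to move; the robot and the scene stay as the last step left them, time stands still between calls to the robot, and variables do not carry over. Pictures are saved under pics/ and viewed, at most 10 in all, crops included, and the job is handed in when it is done.

```bash
mkdir -p pics; ls
python3 - <<'E'
from rig import *
import cv2,numpy as np
s=observe();print(s['time_s'],s['position'],np.round(s['tool_rot'],3),tip_extent() if callable(tip_extent) else tip_extent, s['grip_width'])
for n in ('top','scene'):
    im,d=get_image(n);cv2.imwrite(f'pics/{n}0.png',im[:,:,::-1]);np.savez(f'{n}0.npz',im=im,d=d,**camera_params(n))
    print(n,camera_params(n))
E
```

```text
pics
0.0 [0.16818656 0.52361436 0.40411242] [[-0.952  0.306 -0.001]
 [ 0.306  0.952 -0.001]
 [ 0.    -0.001 -1.   ]] 0.1734 0.08532450334376183
top {'mtx': array([[450.39938646,   0.        , 325.7586383 ],
       [  0.        , 450.39938646, 244.30583236],
       [  0.        ,   0.        ,   1.        ]]), 'extrinsics': array([[-0.00666239, -0.9825961 ,  0.18563544,  0.40254353],
       [-0.99994393,  0.00501835, -0.00932475,  0.00830313],
       [ 0.00823088, -0.18568715, -0.98257444,  1.27195937],
       [ 0.        ,  0.        ,  0.        ,  1.        ]])}
scene {'mtx': array([[482.60140394,   0.        , 313.1539905 ],
       [  0.        , 482.60140394, 243.81997371],
       [  0.        ,   0.        ,   1.        ]]), 'extrinsics': array([[-0.23908688,  0.69649458, -0.67655951,  1.34837837],
       [ 0.97094035,  0.16388219, -0.17440601,  0.19295169],
       [-0.01059679, -0.69859712, -0.71543677,  0.84353389],
       [ 0.        ,  0.        ,  0.        ,  1.        ]])}
```

View pics/top0.png

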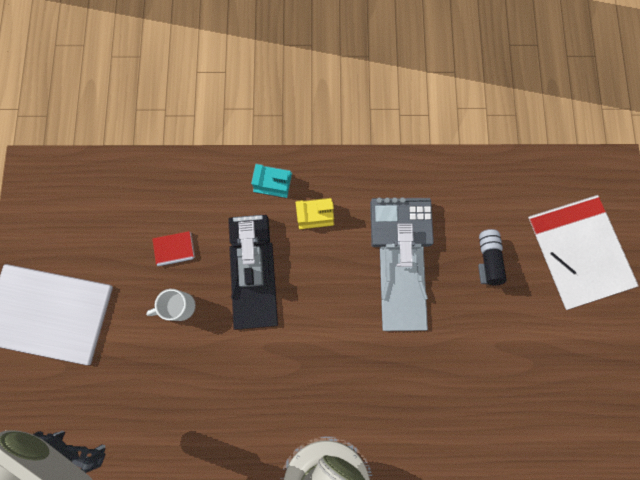

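View pics/scene0.png

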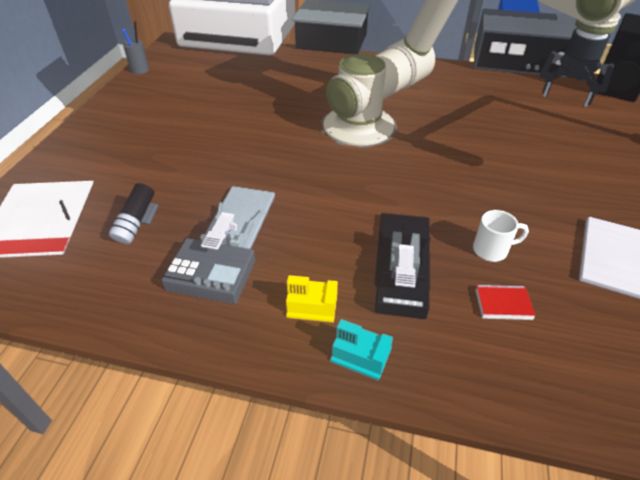

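The top view shows the charger (black, pack and catch at about (248,250)), its rail mouth at (255,327), and the mixer rail mouth at (404,330) with its catch at (405,240). The mug is at (175,305), the notepad at (174,248) and the microphone at (492,258). The turquoise and yellow decoys sit beyond the charger. The scene view agrees.

```bash
cat > h.py <<'E'
import numpy as np,cv2
def world(d,K,E):
    v,u=np.mgrid[:d.shape[0],:d.shape[1]]
    p=np.stack([(u-K[0,2])/K[0,0]*d,(v-K[1,2])/K[1,1]*d,d,np.ones_like(d)],-1)
    return (p@E.T)[...,:3]
E
python3 - <<'E'
from h import *
z=np.load('top0.npz');im=z['im'];W=world(z['d'].astype(float),z['mtx'],z['extrinsics'])
W[z['d']==0]=np.nan
print('desk z',np.nanmedian(W[380:420,200:400,2]))
for n,(u0,u1,v0,v1) in dict(ch=(222,285,205,335),mx=(362,440,190,340)).items():
    P=W[v0:v1,u0:u1].reshape(-1,3);C=im[v0:v1,u0:u1].reshape(-1,3).astype(int)
    b=P[(P[:,2]>.009)&(P[:,2]<.021)]
    r=cv2.minAreaRect((b[:,:2]*1000).astype(np.float32));print(n,r)
    mids=[];xs=[]
    xm=np.percentile(b[:,0],.5)
    for x in np.arange(xm+.012,xm+.1,.004):
        s=b[abs(b[:,0]-x)<.003]
        if len(s)>10: xs.append(x);mids.append((s[:,1].max()+s[:,1].min())/2)
    k,c=np.polyfit(xs,mids,1);yaw=np.arctan(k);ax=np.array([np.cos(yaw),np.sin(yaw)])
    print(' yaw',np.degrees(yaw),'resid',np.std(np.polyval([k,c],xs)-mids))
    t=b[:,:2]@ax; t0=np.percentile(t,.3)
    nrm=np.array([-ax[1],ax[0]]);off=np.array([0,c])@nrm
    o=(t0+.165)*ax+off*nrm;print(' origin',o,'mouth',t0*ax+off*nrm)
    L=lambda q:np.c_[(q[:,:2]-o)@ax,(q[:,:2]-o)@nrm,q[:,2]]*1000
    h=L(P[(P[:,2]>.060)&(C.min(1)>120)]);print(' bright z>60 local min/max/med',np.percentile(h,[2,50,98],axis=0).round(1))
    h=L(P[(P[:,2]>.085)]) ;print(' z>85',len(h),h.mean(0) if len(h) else '')
    h=L(P[(P[:,2]>.035)&(P[:,2]<.046)]);print(' box/pack',np.percentile(h,[1,50,99],axis=0).round(1))
E
```

```text
desk z -0.0009989779644770103
ch ((557.0120239257812, 204.25904846191406), (297.3433532714844, 122.82691955566406), 4.68073844909668)
 yaw 4.070042469995144 resid 0.0009580479051242288
 origin [0.57373406 0.20398062] mouth [0.40915019 0.19226959]
 bright z>60 local min/max/med [[-32.2 -23.3  60.4]
 [ 54.6   3.9  75.4]
 [117.3  28.7  82.3]]
 z>85 132 [-31.3411456    0.74520059  94.81931494]
 box/pack [[-50.8 -51.   35.4]
 [109.9 -13.8  41. ]
 [144.7  57.2  45.8]]
mx ((581.7689819335938, -214.43157958984375), (366.29217529296875, 162.27154541015625), 0.4474143981933594)
 yaw 1.334350729262529 resid 0.0013118417501430041
 origin [ 0.56371526 -0.21517553] mouth [ 0.39876    -0.21901784]
 bright z>60 local min/max/med [[  6.8 -23.2  66.4]
 [ 67.9  -3.6  76.3]
 [119.3  13.5  81.1]]
 z>85 0 
 box/pack [[ 62.  -88.   35.2]
 [141.3  -1.6  39.8]
 [203.4  77.8  45.4]]
```

```bash
python3 -m creep '[{"jaw":1,"travel":[380,-320,0],"roll":0.39},{"jaw":1,"travel":[380,-320,0],"roll":0.39},{"jaw":1,"travel":[380,-320,0],"roll":0.39},{"jaw":1,"travel":[380,-320,0],"roll":0.39},{"jaw":1,"travel":[380,-320,0],"roll":0.39},{"jaw":1,"travel":[380,-320,0],"roll":0.39},{"jaw":1,"travel":[380,-320,0],"roll":0.39},{"jaw":1,"travel":[380,-320,0],"roll":0.39},{"jaw":1,"travel":[380,-320,0],"roll":0.39},{"jaw":1,"travel":[380,-320,0],"roll":0.39},{"jaw":1,"travel":[380,-320,0],"roll":0.39},{"jaw":1,"travel":[380,-320,0],"roll":0.39}]'
python3 - <<'E'
from rig import *
import cv2,numpy as np
from h import *
s=observe();print(s['time_s'],s['position'],np.round(s['tool_rot'],3),s['grip_width'],tip_extent)
c=camera_params('wrist');im,d=get_image('wrist');cv2.imwrite('pics/w1.png',im[:,:,::-1]);np.savez('w1.npz',im=im,d=d,**c);print(c)
E
```

```text
time_s: 1.3
position: [0.5491, 0.2026, 0.4039]
tool_rot: [[-0.997, -0.077, -0.002], [-0.077, 0.997, -0.0], [0.002, 0.0, -1.0]]
ft_force: [-0.9, 0.2, -0.7]
grip_width: 0.0001
gripper_force: 0.0
1.3 [0.54905798 0.20258954 0.40385274] [[-0.997 -0.077 -0.002]
 [-0.077  0.997 -0.   ]
 [ 0.002  0.    -1.   ]] 6.67345658147964e-05 0.1734
{'mtx': array([[331.15742524,   0.        , 318.15345322],
       [  0.        , 331.15742524, 238.66031482],
       [  0.        ,   0.        ,   1.        ]]), 'extrinsics': array([[-7.61009083e-02,  9.58732494e-01,  2.73935498e-01,
         4.78858851e-01],
       [ 9.97099734e-01,  7.29303943e-02,  2.17549628e-02,
         1.96595557e-01],
       [ 8.78965869e-04,  2.74796584e-01, -9.61501984e-01,
         3.72999678e-01],
       [ 0.00000000e+00,  0.00000000e+00,  0.00000000e+00,
         1.00000000e+00]])}
```

View pics/w1.png

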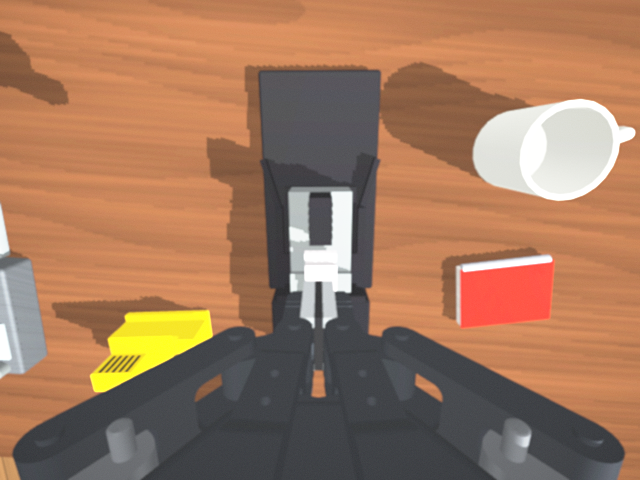

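The wrist view shows the charger straight ahead. The rail mouth is at (320,70), the black rib at (320,218), the catch at (320,265), and the pad is hidden behind the fingers. I'll refine the pose from this view.

```bash
cat >> h.py <<'E'
def rail(W,box,pack=None):
    "fit bed: returns yaw, origin(mouth+165)"
    u0,u1,v0,v1=box
    P=W[v0:v1,u0:u1].reshape(-1,3);b=P[(P[:,2]>.008)&(P[:,2]<.022)]
    x0=np.percentile(b[:,0],.5);xs=[];m=[]
    w=[]
    for x in np.arange(x0+.010,x0+.085,.003):
        s=b[abs(b[:,0]-x)<.003]
        if len(s)>10: xs.append(x);m.append((s[:,1].max()+s[:,1].min())/2);w.append(np.ptp(s[:,1]))
    k,c=np.polyfit(xs,m,1);a=np.arctan(k);ax=np.array([np.cos(a),np.sin(a)]);n=np.array([-ax[1],ax[0]])
    t0=np.percentile(b[:,:2]@ax,.3);print('width',np.median(w),'z',np.median(b[:,2]))
    return np.degrees(a),(t0+.165)*ax+(np.array([0,c])@n)*n
E
python3 - <<'E'
from h import *
z=np.load('w1.npz');W=world(z['d'].astype(float),z['mtx'],z['extrinsics']);W[z['d']==0]=np.nan
print(rail(W,(240,400,60,200)))
P=W[170:260,280:365].reshape(-1,3);r=P[(P[:,2]>.088)&(P[:,2]<.1)]
print('rib',cv2.minAreaRect((r[:,:2]*1000).astype(np.float32)),np.median(r[:,2]),len(r))
P=W[170:300,270:370].reshape(-1,3);r=P[(P[:,2]>.053)&(P[:,2]<.064)]
print('top',cv2.minAreaRect((r[:,:2]*1000).astype(np.float32)),np.median(r[:,2]))
P=W[270:300,260:380].reshape(-1,3)
r=W[252:280,300:340].reshape(-1,3);print('catch',np.median(r,0))
E
```

```text
width 0.12147647141698067 z 0.014805069157637796
(np.float64(3.929178832824406), array([0.57332361, 0.20467276]))
rib ((542.74267578125, 203.42398071289062), (42.798004150390625, 20.71180534362793), 5.230318069458008) 0.0958253360310305 1175
top ((561.72314453125, 205.22695922851562), (80.8486328125, 60.035316467285156), 4.732128143310547) 0.05979825735272848
catch [nan nan nan]
```

```bash
python3 -m creep '[{"jaw":1,"travel":[45,4,-10],"roll":0},{"jaw":1,"travel":[90,8,-30],"roll":0},{"jaw":1,"travel":[131,11,-50],"roll":0},{"jaw":1,"travel":[131,11,-90],"roll":0},{"jaw":1,"travel":[131,11,-130],"roll":0},{"jaw":1,"travel":[131,11,-140],"roll":0},{"jaw":1,"travel":[131,11,-140],"roll":0},{"jaw":1,"travel":[131,11,-140],"roll":0}]'
```

```text
time_s: 2.15
position: [0.679, 0.2155, 0.2675]
tool_rot: [[-0.997, -0.08, 0.004], [-0.08, 0.997, 0.001], [-0.004, 0.0, -1.0]]
ft_force: [-0.4, 1.4, 1.2]
grip_width: -0.0001
gripper_force: 0.0
```

```bash
python3 -m creep '[{"jaw":1,"travel":[0,0,-10],"roll":0},{"jaw":1,"travel":[0,0,-16],"roll":0},{"jaw":1,"travel":[0,0,-18],"roll":0},{"jaw":1,"travel":[0,0,-20],"roll":0},{"jaw":1,"travel":[0,0,-22],"roll":0},{"jaw":1,"travel":[0,0,-23],"roll":0},{"jaw":1,"travel":[0,0,-24],"roll":0},{"jaw":1,"travel":[0,0,-25],"roll":0},{"jaw":1,"travel":[0,0,-26],"roll":0},{"jaw":1,"travel":[0,0,-26],"roll":0},{"jaw":1,"travel":[0,0,-26],"roll":0}]'
python3 - <<'E'
from rig import *
import cv2,numpy as np
from h import *
c=camera_params('top');im,d=get_image('top');W=world(d.astype(float),c['mtx'],c['extrinsics'])
P=W[200:340,222:285].reshape(-1,3);r=P[(P[:,2]>.088)&(P[:,2]<.1)&(P[:,0]<.6)]
print('rib',cv2.minAreaRect((r[:,:2]*1000).astype(np.float32)),len(r),r.min(0),r.max(0))
E
```

```text
time_s: 3.25
position: [0.6807, 0.2147, 0.2418]
tool_rot: [[-0.997, -0.079, 0.011], [-0.079, 0.997, 0.002], [-0.011, 0.001, -1.0]]
ft_force: [9.8, 2.8, 7.7]
grip_width: 0.0005
gripper_force: 4.9Traceback (most recent call last):
  File "<stdin>", line 6, in <module>
    return umr_minimum(a, axis, None, out, keepdims, initial, where)
ValueError: zero-size array to reduction operation minimum which has no identity
```

Run:
```python
from rig import *
import cv2,numpy as np
from h import *
c=camera_params('wrist');im,d=get_image('wrist');W=world(d.astype(float),c['mtx'],c['extrinsics'])
cv2.imwrite('pics/w2.png',im[:,:,::-1])
P=W.reshape(-1,3);r=P[(P[:,2]>.088)&(P[:,2]<.1)&(P[:,0]<.6)&(abs(P[:,1]-.2)<.03)]
print('rib',cv2.minAreaRect((r[:,:2]*1000).astype(np.float32)),len(r))
```

```text
rib ((591.5519409179688, 207.39639282226562), (18.817628860473633, 30.364343643188477), 3.8798744678497314) 3986
```

View pics/w2.png

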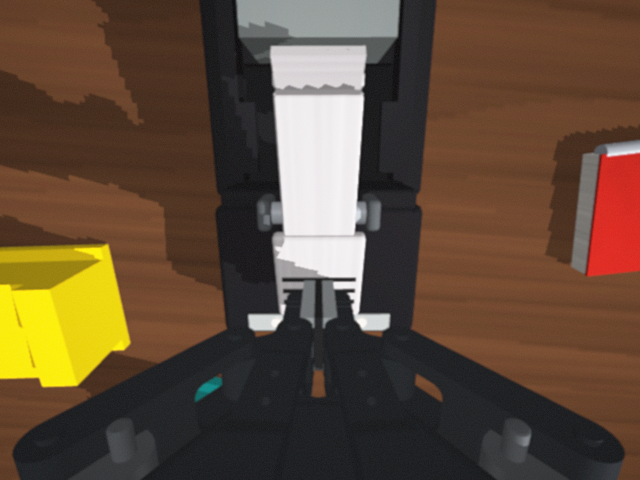

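The pack has popped out: its leading end at (318,50) is clear of the catch tooth, and the fingers rest on the pad at (320,300). I'll rise and move back over the pack.

```bash
python3 -m creep '[{"jaw":1,"travel":[0,0,40],"roll":0},{"jaw":1,"travel":[-30,-2,80],"roll":0},{"jaw":-1,"travel":[-80,-6,120],"roll":0},{"jaw":-1,"travel":[-130,-11,130],"roll":0},{"jaw":-1,"travel":[-175,-14,130],"roll":0},{"jaw":-1,"travel":[-185,-14,130],"roll":0},{"jaw":-1,"travel":[-185,-14,130],"roll":0},{"jaw":-1,"travel":[-185,-14,130],"roll":0},{"jaw":-1,"travel":[-185,-14,130],"roll":0}]'
cat > look.py <<'E'
from rig import *
import sys
from h import *
s=observe();c=camera_params('wrist');im,d=get_image('wrist');W=world(d.astype(float),c['mtx'],c['extrinsics'])
cv2.imwrite('pics/%s.png'%sys.argv[1],im[:,:,::-1]);np.savez(sys.argv[1]+'.npz',im=im,d=d,**c)
print(s['time_s'],s['position'],s['grip_width'],'roty',np.degrees(np.arctan2(-s['tool_rot'][0][1],s['tool_rot'][1][1])))
E
python3 look.py w3
python3 - <<'E'
from h import *
z=np.load('w3.npz');W=world(z['d'].astype(float),z['mtx'],z['extrinsics'])
P=W.reshape(-1,3)
for a,b in((.088,.1),(.055,.064)):
    r=P[(P[:,2]>a)&(P[:,2]<b)&(P[:,0]<.57)&(P[:,0]>.4)&(abs(P[:,1]-.2)<.035)]
    print(cv2.minAreaRect((r[:,:2]*1000).astype(np.float32)),len(r),np.median(r[:,2]))
E
```

```text
time_s: 4.25
position: [0.4953, 0.2006, 0.3685]
tool_rot: [[-0.997, -0.079, 0.0], [-0.079, 0.997, 0.0], [-0.0, 0.0, -1.0]]
ft_force: [-0.3, 0.9, 0.5]
grip_width: 0.0854
gripper_force: 0.0
4.25 [0.49528195 0.20057887 0.36851006] 0.08536002198904437 roty 4.5157561811241305
((494.53265380859375, 199.6630096435547), (42.180458068847656, 21.186809539794922), 4.276396751403809) 1481 0.09568319487564145
((513.8668212890625, 201.2267303466797), (81.1630859375, 60.1296272277832), 4.635169506072998) 4465 0.05968788593222768
```

View pics/w3.png

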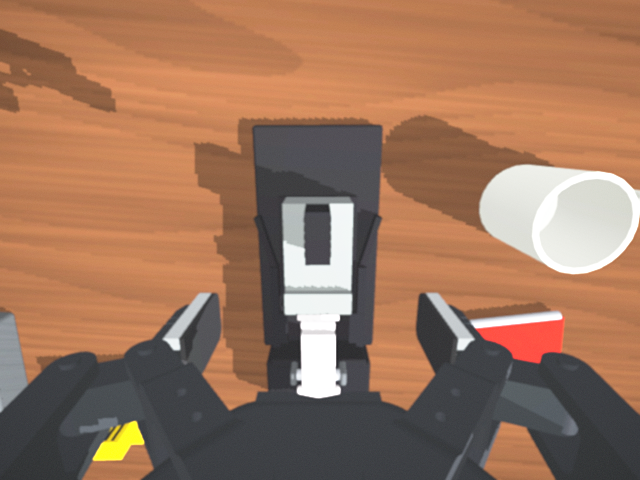

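The pack is 48 mm out, clear of the lips, with the rib at (318,233). The open fingers are aligned with it, so I'll descend and grip.

```bash
python3 -m creep '[{"jaw":-1,"travel":[-1,-1,-45],"roll":0},{"jaw":-1,"travel":[-1,-1,-90],"roll":0},{"jaw":-1,"travel":[-1,-1,-120],"roll":0},{"jaw":-1,"travel":[-1,-1,-130],"roll":0},{"jaw":-1,"travel":[-1,-1,-130],"roll":0},{"jaw":1,"travel":[-1,-1,-130],"roll":0},{"jaw":1,"travel":[-1,-1,-130],"roll":0},{"jaw":1,"travel":[-1,-1,-130],"roll":0},{"jaw":1,"travel":[-1,-1,-130],"roll":0},{"jaw":1,"travel":[-1,-1,-130],"roll":0},{"jaw":1,"travel":[-1,-1,-130],"roll":0}]' 70
```

```text
time_s: 5.4
position: [0.4933, 0.1997, 0.2395]
tool_rot: [[-0.997, -0.079, 0.001], [-0.079, 0.997, 0.0], [-0.001, 0.0, -1.0]]
ft_force: [-1.0, -0.0, 6.2]
grip_width: 0.019
gripper_force: 69.7
```

```bash
python3 -m creep '[{"jaw":1,"travel":[0,0,5],"roll":0},{"jaw":1,"travel":[0,0,15],"roll":0},{"jaw":1,"travel":[0,0,50],"roll":0},{"jaw":1,"travel":[-5,-30,80],"roll":0},{"jaw":1,"travel":[-15,-70,110],"roll":-0.01},{"jaw":1,"travel":[-25,-115,120],"roll":-0.02},{"jaw":1,"travel":[-35,-160,120],"roll":-0.03},{"jaw":1,"travel":[-40,-205,120],"roll":-0.04},{"jaw":1,"travel":[-45,-250,120],"roll":-0.05},{"jaw":1,"travel":[-50,-295,120],"roll":-0.06},{"jaw":1,"travel":[-60,-340,120],"roll":-0.06},{"jaw":1,"travel":[-63,-370,120],"roll":-0.06}]'
python3 -m creep '[{"jaw":1,"travel":[0,-30,0],"roll":0},{"jaw":1,"travel":[0,-48,0],"roll":0},{"jaw":1,"travel":[0,-48,0],"roll":0},{"jaw":1,"travel":[0,-48,0],"roll":0},{"jaw":1,"travel":[0,-48,0],"roll":0}]'
python3 look.py w4
```

```text
time_s: 6.6
position: [0.4291, -0.1727, 0.3593]
tool_rot: [[-1.0, -0.017, 0.0], [-0.017, 1.0, -0.001], [-0.0, -0.001, -1.0]]
ft_force: [0.2, -0.1, -2.9]
grip_width: 0.0193
gripper_force: 69.3
time_s: 7.1
position: [0.4302, -0.2172, 0.3588]
tool_rot: [[-1.0, -0.02, -0.0], [-0.02, 1.0, 0.001], [0.0, 0.001, -1.0]]
ft_force: [-0.9, -0.3, -2.5]
grip_width: 0.0187
gripper_force: 69.2
7.1 [ 0.43024169 -0.21719198  0.35880382] 0.01870652816157309 roty 1.171271529407488
```

View pics/w4.png

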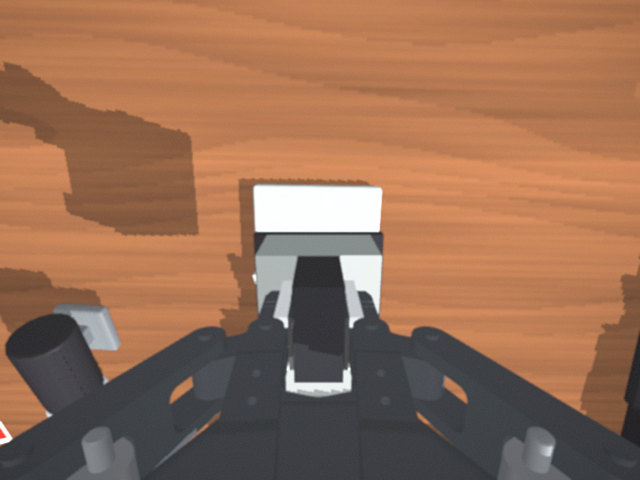

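The pack hangs straight in the grip. The rail mouth edge is at row 187, columns 254 to 383. I'll refit the mixer axis from the first top picture and take the mouth position from this view.

Run:
```python
from h import *
z=np.load('top0.npz');W=world(z['d'].astype(float),z['mtx'],z['extrinsics']);im=z['im'].astype(int)
P=W[190:340,355:445].reshape(-1,3);C=im[190:340,355:445].reshape(-1,3)
def edges(b,x0,x1,st=.004,lab=''):
    xs=[];l=[];r=[]
    for x in np.arange(x0,x1,st):
        s=b[abs(b[:,0]-x)<.003,1]
        if len(s)>8: xs.append(x);l.append(s.max());r.append(s.min())
    xs=np.array(xs);l=np.array(l);r=np.array(r)
    for e,n in((l,'L'),(r,'R'),((l+r)/2,'mid')):
        p=np.polyfit(xs,e,1);k=abs(np.polyval(p,xs)-e)<.0025;p=np.polyfit(xs[k],e[k],1)
        print(lab,n,'yaw %.2f'%np.degrees(np.arctan(p[0])),'y@0.45 %.4f y@.56 %.4f y@.70 %.4f'%tuple(np.polyval(p,[.45,.56,.7])),k.sum(),len(k))
    
b=P[(P[:,2]>.008)&(P[:,2]<.022)];edges(b,.41,.62,lab='bed')
b=P[(P[:,2]>.034)&(P[:,2]<.046)&(P[:,0]>.63)];edges(b,.64,.76,lab='console')
b=P[(P[:,2]>.06)&(P[:,2]<.09)&(C.min(1)>110)];print(len(b),b[:,0].min(),b[:,0].max());edges(b,.575,.68,lab='catch')
z=np.load('w4.npz');W=world(z['d'].astype(float),z['mtx'],z['extrinsics'])
b=W[175:232,230:410].reshape(-1,3);b=b[(b[:,2]>.008)&(b[:,2]<.022)]
print('wrist mouth x',np.percentile(b[:,0],[.3,2]));edges(b,b[:,0].min()+.004,b[:,0].max()-.004,.002,'wrist')
```

```text
bed L yaw 0.20 y@0.45 -0.1581 y@.56 -0.1577 y@.70 -0.1572 53 53
bed R yaw -0.09 y@0.45 -0.2780 y@.56 -0.2782 y@.70 -0.2784 41 53
bed mid yaw 0.18 y@0.45 -0.2181 y@.56 -0.2177 y@.70 -0.2173 50 53
console L yaw -0.41 y@0.45 -0.1318 y@.56 -0.1326 y@.70 -0.1337 30 30
console R yaw 0.04 y@0.45 -0.3009 y@.56 -0.3008 y@.70 -0.3007 30 30
console mid yaw -0.19 y@0.45 -0.2164 y@.56 -0.2167 y@.70 -0.2172 30 30
564 0.5682394475877922 0.6846556718760262
catch L yaw 3.41 y@0.45 -0.2116 y@.56 -0.2051 y@.70 -0.1967 24 27
catch R yaw -2.83 y@0.45 -0.2257 y@.56 -0.2311 y@.70 -0.2381 22 27
catch mid yaw 0.26 y@0.45 -0.2184 y@.56 -0.2179 y@.70 -0.2173 26 27
wrist mouth x [0.3982428  0.39862725]
wrist L yaw -0.46 y@0.45 -0.1582 y@.56 -0.1591 y@.70 -0.1602 19 19
wrist R yaw 0.46 y@0.45 -0.2789 y@.56 -0.2780 y@.70 -0.2769 19 19
wrist mid yaw 0.00 y@0.45 -0.2186 y@.56 -0.2186 y@.70 -0.2186 19 19
```

```bash
python3 -m creep '[{"jaw":1,"travel":[14,-1,-30],"roll":-0.018},{"jaw":1,"travel":[14,-1,-65],"roll":-0.018},{"jaw":1,"travel":[14,-1,-95],"roll":-0.018},{"jaw":1,"travel":[14,-1,-108],"roll":-0.018},{"jaw":1,"travel":[14,-1,-113],"roll":-0.018},{"jaw":1,"travel":[14,-1,-116],"roll":-0.018},{"jaw":1,"travel":[14,-1,-118],"roll":-0.018},{"jaw":1,"travel":[14,-1,-118],"roll":-0.018},{"jaw":1,"travel":[14,-1,-118],"roll":-0.018}]'
```

```text
time_s: 8.05
position: [0.4443, -0.2194, 0.2413]
tool_rot: [[-1.0, -0.001, 0.001], [-0.001, 1.0, -0.001], [-0.001, -0.001, -1.0]]
ft_force: [1.2, 1.0, -2.9]
grip_width: 0.019
gripper_force: 69.1
```

```bash
python3 -m creep '[{"jaw":1,"travel":[0,1,-1],"roll":0},{"jaw":1,"travel":[0,1,-2],"roll":0},{"jaw":1,"travel":[0,1,-2],"roll":0}]'
python3 -m creep '[{"jaw":1,"travel":[6,0,0],"roll":0},{"jaw":1,"travel":[12,0,0],"roll":0},{"jaw":1,"travel":[18,0,0],"roll":0},{"jaw":1,"travel":[24,0,0],"roll":0},{"jaw":1,"travel":[30,0,0],"roll":0},{"jaw":1,"travel":[36,0,0],"roll":0},{"jaw":1,"travel":[42,0,0],"roll":0},{"jaw":1,"travel":[42,0,0],"roll":0}]'
```

```text
time_s: 8.35
position: [0.4442, -0.2183, 0.2395]
tool_rot: [[-1.0, -0.001, 0.001], [-0.001, 1.0, -0.0], [-0.001, -0.0, -1.0]]
ft_force: [-2.0, 1.5, 6.2]
grip_width: 0.0188
gripper_force: 70.5
time_s: 9.15
position: [0.4868, -0.2185, 0.2395]
tool_rot: [[-1.0, -0.001, 0.002], [-0.001, 1.0, -0.001], [-0.002, -0.001, -1.0]]
ft_force: [1.7, 0.7, 4.4]
grip_width: 0.019
gripper_force: 70.4
```

```bash
python3 -m creep '[{"jaw":1,"travel":[5,0,0],"roll":0},{"jaw":1,"travel":[10,0,0],"roll":0},{"jaw":1,"travel":[15,0,0],"roll":0},{"jaw":1,"travel":[20,0,0],"roll":0},{"jaw":1,"travel":[25,0,0],"roll":0},{"jaw":1,"travel":[30,0,0],"roll":0},{"jaw":1,"travel":[35,0,0],"roll":0},{"jaw":1,"travel":[35,0,0],"roll":0}]'
```

```text
time_s: 9.95
position: [0.5202, -0.2185, 0.2395]
tool_rot: [[-1.0, -0.001, -0.003], [-0.001, 1.0, -0.0], [0.003, -0.0, -1.0]]
ft_force: [-11.9, -0.9, 11.7]
grip_width: 0.0189
gripper_force: 71.3
```

```bash
python3 -m creep '[{"jaw":1,"travel":[3,0,0],"roll":0},{"jaw":1,"travel":[6,0,0],"roll":0},{"jaw":1,"travel":[8,0,0],"roll":0},{"jaw":1,"travel":[10,0,0],"roll":0},{"jaw":1,"travel":[10,0,0],"roll":0}]'
python3 -m creep '[{"jaw":1,"travel":[1,0,0],"roll":0},{"jaw":1,"travel":[2,0,0],"roll":0},{"jaw":1,"travel":[2,0,0],"roll":0}]'
python3 look.py w5
```

```text
time_s: 10.45
position: [0.5298, -0.2184, 0.2396]
tool_rot: [[-1.0, -0.001, -0.004], [-0.001, 1.0, 0.0], [0.004, 0.0, -1.0]]
ft_force: [-14.8, 0.4, 12.5]
grip_width: 0.0189
gripper_force: 71.6
time_s: 10.75
position: [0.5317, -0.2184, 0.2396]
tool_rot: [[-1.0, -0.001, -0.004], [-0.001, 1.0, 0.0], [0.004, 0.0, -1.0]]
ft_force: [-15.1, 1.0, 13.5]
grip_width: 0.019
gripper_force: 71.6
10.75 [ 0.53169947 -0.21843706  0.23957859] 0.01902898806560517 roty 0.08010719207435826
```

View pics/w5.png

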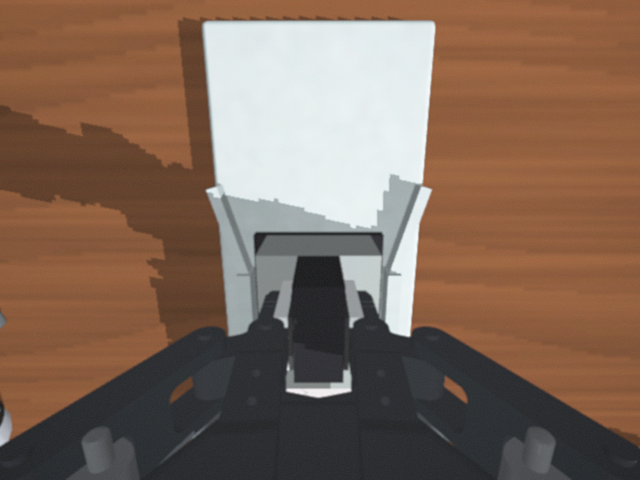

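The pack is between the guides, with its rear edge at row 235. The force has not dropped yet, so I'll push on in 1 mm steps.

```bash
for i in 1; do python3 -m creep '[{"jaw":1,"travel":[1,0,0],"roll":0},{"jaw":1,"travel":[1,0,0],"roll":0}]'; python3 -m creep '[{"jaw":1,"travel":[1,0,0],"roll":0},{"jaw":1,"travel":[1,0,0],"roll":0}]';  python3 -m creep '[{"jaw":1,"travel":[1,0,0],"roll":0},{"jaw":1,"travel":[1,0,0],"roll":0}]'; done | grep -E "posi|ft_"
```

```text
position: [0.5327, -0.2184, 0.2396]
ft_force: [-14.6, 0.7, 13.6]
position: [0.5339, -0.2184, 0.2395]
ft_force: [-12.3, -0.1, 12.2]
position: [0.5349, -0.2184, 0.2395]
ft_force: [-13.1, 0.7, 12.3]
```

```bash
for i in 1; do python3 -m creep '[{"jaw":1,"travel":[1,0,0],"roll":0},{"jaw":1,"travel":[1,0,0],"roll":0}]'; python3 -m creep '[{"jaw":1,"travel":[1,0,0],"roll":0},{"jaw":1,"travel":[1,0,0],"roll":0}]'; done | grep -E "posi|ft_"
```

```text
position: [0.536, -0.2184, 0.2395]
ft_force: [-12.8, 0.7, 12.2]
position: [0.5369, -0.2184, 0.2395]
ft_force: [-12.4, -0.0, 11.5]
```

```bash
for i in 1; do python3 -m creep '[{"jaw":1,"travel":[1,0,0],"roll":0},{"jaw":1,"travel":[1,0,0],"roll":0}]'; python3 -m creep '[{"jaw":1,"travel":[1,0,0],"roll":0},{"jaw":1,"travel":[1,0,0],"roll":0}]'; done | grep -E "posi|ft_"
python3 - <<'E'
from rig import *
import cv2
im,d=get_image('scene');cv2.imwrite('pics/s5.png',cv2.resize(im[150:310,150:310,::-1],(640,640))[:600]);
E
```

```text
position: [0.5378, -0.2184, 0.2395]
ft_force: [-14.0, 0.1, 12.4]
position: [0.5382, -0.2184, 0.2396]
ft_force: [-19.4, 0.1, 16.6]
```

View pics/s5.png

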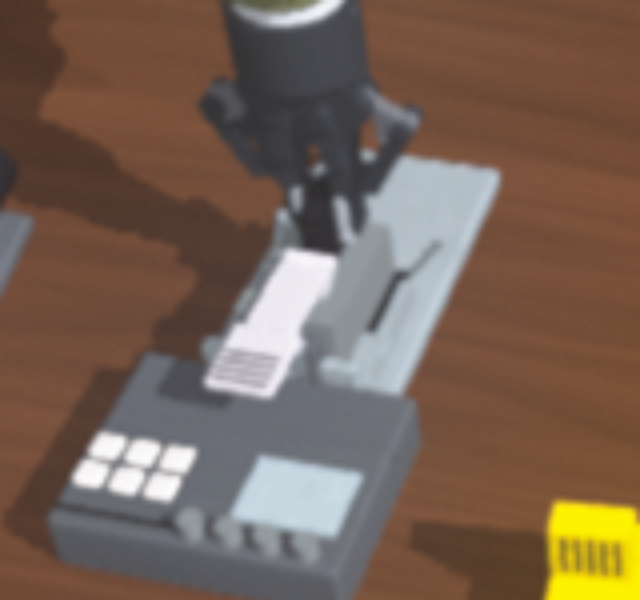

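The force jump at TCP x = 538 mm is the hard stop, and the pack sits under the catch with its tooth end at (300,260). I'll ease back, let go and rise.

```bash
python3 -m creep '[{"jaw":1,"travel":[-1,0,0],"roll":0},{"jaw":1,"travel":[-2,0,0],"roll":0},{"jaw":1,"travel":[-3,0,0],"roll":0},{"jaw":1,"travel":[-3,0,0],"roll":0}]'; python3 -m creep '[{"jaw":-1,"travel":[0,0,0],"roll":0},{"jaw":-1,"travel":[0,0,0],"roll":0},{"jaw":-1,"travel":[0,0,0],"roll":0},{"jaw":-1,"travel":[0,0,0],"roll":0},{"jaw":-1,"travel":[0,0,0],"roll":0},{"jaw":-1,"travel":[0,0,30],"roll":0},{"jaw":-1,"travel":[0,0,70],"roll":0},{"jaw":-1,"travel":[-20,0,110],"roll":0},{"jaw":-1,"travel":[-40,0,140],"roll":0},{"jaw":-1,"travel":[-40,0,140],"roll":0},{"jaw":-1,"travel":[-40,0,140],"roll":0}]'
python3 look.py w6
python3 - <<'E'
from h import *
z=np.load('w6.npz');W=world(z['d'].astype(float),z['mtx'],z['extrinsics'])
P=W.reshape(-1,3)
for a,b in((.088,.1),(.055,.064)):
    r=P[(P[:,2]>a)&(P[:,2]<b)&(P[:,0]<.62)&(P[:,0]>.45)&(abs(P[:,1]+.218)<.04)]
    print(cv2.minAreaRect((r[:,:2]*1000).astype(np.float32)),len(r))
E
```

```text
time_s: 12.65
position: [0.5368, -0.2184, 0.2395]
tool_rot: [[-1.0, -0.001, 0.0], [-0.001, 1.0, -0.0], [-0.0, -0.0, -1.0]]
ft_force: [-3.5, 0.7, 7.7]
grip_width: 0.019
gripper_force: 70.6
time_s: 13.75
position: [0.497, -0.2183, 0.3789]
tool_rot: [[-1.0, -0.001, 0.001], [-0.001, 1.0, -0.001], [-0.001, -0.001, -1.0]]
ft_force: [-0.1, -0.8, -0.5]
grip_width: 0.0855
gripper_force: 0.0
13.75 [ 0.49698338 -0.21832588  0.37894613] 0.08549849068023614 roty 0.04537139605207961
((533.2341918945312, -218.47805786132812), (21.280977249145508, 42.539306640625), 89.43997192382812) 1264
((552.4526977539062, -218.51394653320312), (81.46430969238281, 60.16079330444336), 0.11881476640701294) 3128
```

View pics/w6.png

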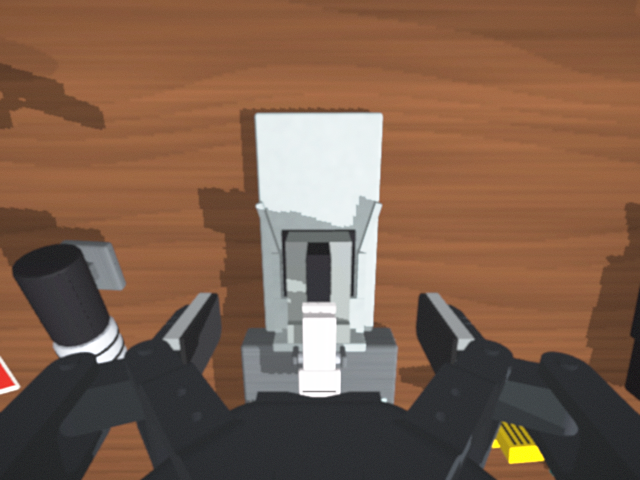

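The pack stayed home after release: its rear edge is at (318,232), the catch is down over it at (320,345), and its origin measures x = 562 mm. It holds against the ejector, so the catch has latched.

```bash
python3 -c "
from rig import *
print(close_job())"
```

```text
the job is handed in; nothing more can be done
None
```

The battery pack is home in the mixer, latched and released, and the job was handed in at about 14 s; the mug, notepad and microphone were not touched.

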